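# Trip test of the bench safety switch

## Task

Do the routine trip test on the bench safety switch with the yellow button and the red lever: press the yellow button fully in so that the red lever drops by itself, then lift the red lever all the way back up to its upright rest, where it stays, and let go. Do not touch the other switch, the one with the white button and the blue lever.

Things in the scene. Friction and masses are not known exactly. Their poses are not given: they have to be found in the camera images.
- trip_switch: The switch to test: grey box 80 x 136 x 50 mm (x, y, z) fixed on the bench, with a yellow button and a red-ended lever on top. Origin: centre of its underside, on the bench top; z up, -x its front (towards the robot, turned up to 0.35 rad), +y to the robot's left. Lever hinge: along y through (-20, 40, 56) mm.
- test_button (a joint): Travel of the yellow button, straight down, m: 0 out, 0.008 fully in. Cap 28 mm across, centred at (0, -36) mm in the box's frame, its top 74 mm above the bench when out; black collar 44 mm across, top at 62 mm. A spring returns it: 1.5 N to start, 5 N fully in. At about 4.5 mm it has pushed the lever over the vertical.
- trip_lever (a joint): Lever angle q, rad. 0: up at its rear stop, leaning 0.2 rad back of vertical; grows as it falls forward (to the box's -x) to 1.75, level. No latch: by its weight (about 70 g) it rests at 0 while q is under 0.2, else falls to 1.75 in about a second. Red end's centre in the box's frame: x = -20 - 70 sin(q - 0.2), y = 40, z = 56 + 70 cos(q - 0.2) mm.
- trip_lever_end (a point): Centre of the red lever end, a cylinder 20 mm in diameter, 18 mm wide along the box's y, 70 mm from the hinge on a thin steel bar. Up it is 125 mm, fallen 57 mm above the bench, then 50 mm in front of the box with free space round and below it. Can be pinched from above across its flat ends and turns between the fingers.
- spare_switch: The other switch, not to be touched: the same grey box, but with a white button and a blue-ended lever, which stands up. Same size, origin and axes as the one to test, to its left or right, centres at least 0.24 m apart.

How it is judged:
On the way, in this order (a step that is already met when the one before it is completed fails the run):
1. the yellow button is pressed in by more than 3.5 mm (value of joint test_button above 0.0035 m).
2. the red lever has dropped (beyond 1.4 rad), untouched by the robot (value of joint trip_lever above 1.4 rad and contact force between the fingers and trip_lever below 0.3 N), for 0.2 s.
At the end, for the whole second after the job is handed in: The red lever stands at its rear stop again (within 0.1 rad, about 6 degrees) and stays there, and the yellow button is out (within 1.5 mm) (value of joint trip_lever below 0.1 rad and value of joint test_button below 0.0015 m); the robot touches nothing.
It fails at once if the robot touches the other switch (white button, blue lever) with more than 2 N (contact force between any of the fingers, the arm and spare_switch above 2 N).
It also fails if it takes over 38 s, if anything falls off the work surface, if the arm or the gripper's body presses on something with over 40 N, if the wrist force passes 120 N, or if a joint passes its speed limit or range.

## Robot

A 7-joint arm with a two-finger parallel gripper is mounted at the origin on a cart in front of the work surface, level with it; the furniture and walls round the work are solid. World frame = base frame: x ahead of the robot, y to its left, z up, the work surface at z = 0. Lengths are in m, angles in rad, forces in N, time in s.
With the tool pointing down it reaches from about 0.4 to 0.75 m from the base axis. Payload 19.5 kg.
Tool frame: the origin (TCP) lies on the centre line of the jaws, within the pads' length; the fingertips stand 14 mm ahead of it and the grasp point (between the pads) lies 5 mm behind it (ctrl.tip_extent is the distance from the TCP to the fingertips, in m); z points along the fingers, y is the direction in which the jaws open and shut (so a half turn about z gives the same grasp; the last joint's range is limited). The gripper opens to 85 mm and grips with 20 to 120 N. Pads are 22 mm wide; open, the fingers measure 114 mm over their backs; the gripper's body (76 mm by 85 mm) begins 54 mm behind the grasp point. The pads swing forward as they close: fully open they stand 13 mm farther back than shut.
Start: joints at [-1.261, 0.707, -0.028, 1.485, 0.022, 0.951, -0.075], TCP at [0.198, 0.54, 0.245] pointing down, gripper open.
Joint ranges: [-2.71, 2.71], [-0.32, 2.16], [-1.57, 1.52], [0, 2.45], [-1.46, 4.6], [0, 2.02], [-2.83, 2.83]. Speed limits (rad/s): [1.89, 1.89, 2.57, 2.57, 3.01, 3.01, 3.01].

## Interface

Orientations are given as a rotation vector (axis times angle).
In Python, from cell import ctrl gives the robot as it stands.
- The arm moves only by the shell command python3 -m pendant 'ROWS' [OPENING] [FORCE]. ROWS is JSON, a list that holds one entry, the list of rows, each a list of 6 numbers: the shift along the tool's x, y, z scaled (see below), then the turn, a rotation vector about the tool's x, y, z scaled (see below). A call has 1 to 12 rows; each row shifts and turns the pose as measured when the row begins, along the tool's axes as they then stand; what a row does not reach is not made up. The controller multiplies each number of a shift by 25 mm and each number of a turn by 0.12 rad. A row lasts 1/8 s, in which the tool goes at most 62.5 mm and 10.7 degrees, less where a joint would pass 70% of its speed; a pose out of reach is approached as far as the arm can. A call with a number of a shift or a turn outside -1 to 1 is refused whole. A call with a gripper value outside its range is refused whole. OPENING is the closure, from 0 (fully open) to 1 (shut), set as the call begins (- or left out, the last holds). The fingers move at their own pace and stop on an object; FORCE is the grip in N (left out, the last holds). Time passes only in rows, so rows that do not move let the fingers close. It gives the time, the measured TCP pose, the force and the opening at its end, in the units of the state.
- ctrl.get_state(): the state, without advancing time (a new reading comes with each control period).
- ctrl.camera(name): name is "scene" or "top"; returns a dict with "frame" (384x512x3 uint8, blue, green, red), "range_z" (384x512 float32, m along the optical axis (not along the pixel's ray), 0 where there is no reading), "camera_matrix" (3x3 intrinsics, pixels), "dist_coeffs" ([k1, k2, p1, p2, k3] as OpenCV has them; the pictures are not rectified), "T" (4x4, takes a point from camera to world coordinates). Camera axes: x right, y up, looking along -z (the intrinsics and any distortion apply to the point x, -y, -z); pixel columns grow to the right and rows downward; lengths in m; the calibration is good to about 2 mm. A picture is of the moment at which its call begins.
- ctrl.finish_job(): hands the job in, once; it reports no verdict.
Trained networks look in a picture, given as the dict that the camera call returned (one of the last four; its "shot" number tells which), for a name from the list of things; names that differ only in an ending like _2 or _b are one class to them, and where a whole thing is asked for, a point or a joint stands for the part that bears it (a point fixed in the world has none). Each returns a list of dicts, best first, with "score" (0 to 1); they miss things now and then, are a little off and sometimes report something else, mostly with a low value. They report only what shows in the picture. A call takes as long as a camera call.
- ctrl.boxes_of(picture, target): "pixel" ([row, column] in pixels, amid what is visible of it).
- ctrl.cut_out(picture, target): "mask" (384x512 bool, what is visible of it) and "pixel" ([row, column] in pixels, amid what is visible of it).
- ctrl.mark_of(picture, target): "pixel" ([row, column] in pixels: a listed point, or the origin of a listed thing).
The state is a dict: "time": time; "qpos": joint angles; "dq": joint speeds; "joint_efforts": joint torques, N m; "ee_pos": TCP position; "ee_rot": TCP orientation; "ft_force": force on the tool from outside, world axes, zero at the start; "moment": the same for the moment, N m; "opening": opening from 0.0 (shut) to 1.0 (fully open).
Only numpy, scipy, OpenCV 4.12 (cv2) and the standard library are available. Lean on these libraries where they do the work, as an engineer would, in place of code of your own. Each camera call takes 0.05 s, during which the arm holds its last target. There are 200 camera calls.

## Working session

There is one attempt and no reset: what is moved stays moved. The work goes in short steps, Python scripts to look and compute and a shell command to move; the robot and the scene stay as the last step left them, time stands still between calls to the robot, and variables do not carry over. Pictures are saved under pics/ and viewed, about 8 in all and at most 12, crops included, and the job is handed in when it is done.

```bash
mkdir -p pics; cat > h.py <<'E'
import numpy as np, cv2
from cell import ctrl
def world(p,rc,depth=None):
    r,c=rc; K=np.array(p["camera_matrix"]);D=np.array(p["dist_coeffs"])
    if depth is None:
        w=p["range_z"][int(r)-1:int(r)+2,int(c)-1:int(c)+2]; w=w[w>0]; depth=np.median(w) if len(w) else np.nan
    u=cv2.undistortPoints(np.array([[[c,r]]],float),K,D)[0,0]
    return (np.array(p["T"])@[u[0]*depth,-u[1]*depth,-depth,1])[:3]
def cloud(p,mask):
    K=np.array(p["camera_matrix"]);D=np.array(p["dist_coeffs"])
    rr,cc=np.nonzero(mask&(p["range_z"]>0)); z=p["range_z"][rr,cc].astype(float)
    u=cv2.undistortPoints(np.stack([cc,rr],1).astype(float)[:,None],K,D)[:,0]
    return (np.array(p["T"])@np.stack([u[:,0]*z,-u[:,1]*z,-z,np.ones_like(z)]))[:3].T
E
python3 - <<'E'
from h import *
np.set_printoptions(precision=4,suppress=True)
s=ctrl.get_state();print(s["time"],s["ee_pos"],s["ee_rot"],ctrl.tip_extent)
ims=[]
for n in("scene","top"):
    p=ctrl.camera(n);ims.append(p["frame"].copy())
    for t in("trip_switch","test_button","trip_lever","trip_lever_end","spare_switch"):
        for f in(ctrl.cut_out,ctrl.mark_of):
            for d in f(p,t)[:2]:
                m=d.get("mask"); e=""
                if m is not None:
                    c=cloud(p,m);e=(len(c),np.median(c,0) if len(c) else "",np.percentile(c,98,axis=0) if len(c) else "")
                    if t=="trip_switch":
                        top=c[(abs(c[:,2]-.05)<.006)]
                        if len(top)>10:print("rect",cv2.minAreaRect(top[:,:2].astype(np.float32)*1000))
                print(n,t,f.__name__,round(d["score"],2),np.round(d["pixel"]),world(p,d["pixel"]),e)
cv2.imwrite("pics/a.png",cv2.resize(np.vstack(ims),(448,600) if 0 else (400,600)))
cv2.imwrite("pics/scene0.png",ims[0]);cv2.imwrite("pics/top0.png",ims[1])
E
```

```text
0.0 [0.198  0.5395 0.2448] [-0.5497 -3.093   0.0018] 0.014
rect ((559.3643798828125, -131.75363159179688), (140.03604125976562, 80.01551818847656), 89.0970458984375)
scene trip_switch call 0.82 [184. 246.] [ 0.5624 -0.104   0.0485] (1311, array([ 0.5584, -0.0865,  0.0493]), array([ 0.5977, -0.0618,  0.1299]))
scene trip_switch call 0.71 [192. 248.] [ 0.5546 -0.0724  0.0485] Traceback (most recent call last):
  File "<stdin>", line 9, in <module>
ValueError: it knows: spare_switch, trip_lever_end, trip_switch
```

```bash
python3 - <<'E'
from h import *
np.set_printoptions(precision=4,suppress=True)
ims=[]
for n in("scene","top"):
    p=ctrl.camera(n);ims.append(p["frame"].copy())
    for t in("trip_switch","trip_lever_end","spare_switch"):
        for k,f in(("cut",ctrl.cut_out),("mark",ctrl.mark_of)):
            try: L=f(p,t)[:2]
            except Exception as x: print(k,t,x);continue
            for d in L:
                m=d.get("mask"); e=""
                if m is not None:
                    c=cloud(p,m);e=(len(c),np.median(c,0))
                    top=c[(abs(c[:,2]-.05)<.005)]
                    if len(top)>10:print("rect",cv2.minAreaRect(top[:,:2].astype(np.float32)*1000))
                print(n,t,k,round(d["score"],2),np.round(d["pixel"]),world(p,d["pixel"]),e)
    h=cv2.cvtColor(p["frame"],cv2.COLOR_BGR2HSV)
    for nm,lo,hi in(("yellow",20,35),("red",0,6)):
        c=cloud(p,(h[...,0]>=lo)&(h[...,0]<=hi)&(h[...,1]>150)&(h[...,2]>80))
        c=c[(c[:,2]>.03)&(c[:,2]<.2)&(c[:,0]>.3)] if len(c) else c
        if len(c):print(n,nm,len(c),np.median(c,0),c.min(0),c.max(0))
cv2.imwrite("pics/a.png",np.hstack([cv2.resize(i,(400,300)) for i in ims]))
E
```

```text
rect ((559.9970092773438, -127.95936584472656), (80.08787536621094, 135.3082275390625), 0.161203995347023)
scene trip_switch cut 0.73 [187. 246.] [ 0.5619 -0.0916  0.0497] (1256, array([ 0.5587, -0.0848,  0.0494]))
scene trip_switch mark 0.63 [194. 247.] [ 0.5576 -0.0629  0.0456] 
scene trip_lever_end cut 0.61 [167. 254.] [ 0.5436 -0.1624  0.0658] (97, array([ 0.5494, -0.0876,  0.1163]))
scene trip_lever_end mark 0.71 [162. 253.] [ 0.5444 -0.0924  0.1261] 
rect ((574.4631958007812, 140.17950439453125), (79.0706558227539, 135.70680236816406), 11.796592712402344)
scene spare_switch cut 0.82 [253. 237.] [0.5711 0.1552 0.047 ] (2110, array([0.5717, 0.1778, 0.0481]))
scene spare_switch mark 0.96 [262. 237.] [0.5682 0.1863 0.0487] 
scene yellow 22 [ 0.5634 -0.157   0.0678] [ 0.5563 -0.1647  0.0601] [ 0.5704 -0.0845  0.1268]
scene red 46 [ 0.5521 -0.0848  0.1293] [ 0.5446 -0.0954  0.1193] [ 0.5598 -0.0793  0.1347]
rect ((556.985107421875, -133.9783935546875), (136.23121643066406, 79.91963195800781), 89.93951416015625)
top trip_switch cut 0.66 [193. 305.] [ 0.5607 -0.1333  0.0523] (1857, array([ 0.5513, -0.1321,  0.0517]))
top trip_lever_end cut 0.59 [196. 289.] [ 0.5438 -0.0873  0.1325] (106, array([ 0.5455, -0.0924,  0.1319]))
top trip_lever_end mark 0.57 [193. 294.] [ 0.5505 -0.0967  0.1343] 
rect ((572.6625366210938, 134.94834899902344), (80.57322692871094, 134.3990478515625), 11.667264938354492)
top spare_switch cut 0.68 [191. 197.] [0.565  0.1308 0.0505] (1912, array([0.5677, 0.1328, 0.0516]))
top spare_switch mark 0.74 [193. 197.] [0.5595 0.1297 0.0508] 
top spare_switch mark 0.46 [195. 291.] [ 0.5458 -0.0902  0.1343] 
top yellow 115 [ 0.5561 -0.1695  0.0747] [ 0.5437 -0.2564  0.0519] [ 0.8446 -0.1565  0.0788]
top red 179 [ 0.7867 -0.336   0.1564] [ 0.5433 -0.3596  0.1304] [ 0.8077 -0.0844  0.1649]
```

View pics/a.png

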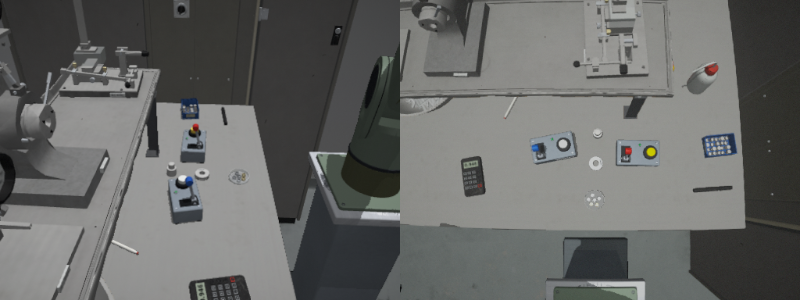

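The two pictures agree. The trip switch (red and yellow) is at the right, at top-view pixel (638,152), with its origin near (0.558, -0.131) and yaw near 0. The spare (white and blue) is to its left at (554,148). I'll shut the gripper and move over the button.

```bash
python3 -m pendant '[[[-0.97,-0.9,0,0,0,0],[-0.97,-0.9,0,0,0,0],[-0.97,-0.9,0,0,0,0],[-0.97,-0.9,0,0,0,0],[-0.97,-0.9,0,0,0,0],[-0.97,-0.9,0,0,0,0],[-0.97,-0.9,0,0,0,0],[-0.97,-0.9,0,0,0,0],[-0.97,-0.9,0,0,0,0],[-0.97,-0.9,0,0,0,0],[-0.97,-0.9,0,0,0,0],[-0.97,-0.9,0,0,0,0]]]' 1 30
```

```text
time: 2.4
ee_pos: [0.3831, 0.1768, 0.2455]
ee_rot: [0.544, 3.093, 0.004]
ft_force: [-0.2, 0.9, 0.7]
opening: -0.001
```

```bash
python3 -m pendant '[[[-0.9,-0.9,0,0,0,-0.98],[-0.8,-1,0,0,0,-0.98],[-0.6,-1,0,0,0,-0.98],[-0.5,-1,0,0,0,0],[-0.5,-1,0,0,0,0],[-0.5,-1,0,0,0,0],[-0.5,-1,0,0,0,0],[-0.5,-1,0,0,0,0],[-0.5,-1,0,0,0,0],[-0.5,-1,0,0,0,0],[-0.5,-1,0,0,0,0],[-0.5,-1,0,0,0,0]]]'
```

```text
time: 3.9
ee_pos: [0.5438, -0.1424, 0.2463]
ee_rot: [-0.023, 3.136, 0.004]
ft_force: [-0.5, 0.5, -0.2]
opening: 0.0
```

```bash
python3 -m pendant '[[[-0.3,-0.5,0,0,0,0],[-0.23,-0.5,0.5,0,0,0],[0,0,1,0,0,0],[0,0,1,0,0,0],[0,0,1,0,0,0],[0,0,1,0,0,0],[0,0,0.7,0,0,0],[0,0,0,0,0,0]]]'
python3 - <<'E'
from h import *
p=ctrl.camera("top");a=p["frame"][150:240,250:370]
q=ctrl.camera("scene");b=q["frame"][130:220,200:320]
cv2.imwrite("pics/b.png",np.hstack([cv2.resize(i,(400,300)) for i in(a,b)]))
print(ctrl.get_state()["ee_pos"])
E
```

```text
time: 4.9
ee_pos: [0.5574, -0.17, 0.1072]
ee_rot: [-0.021, 3.139, 0.005]
ft_force: [0.8, -0.1, 0.8]
opening: 0.001
[ 0.55804077 -0.17015452  0.10873209]
```

View pics/b.png

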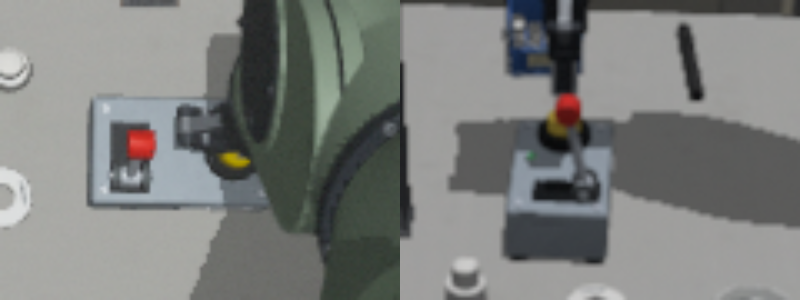

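```bash
python3 - <<'E'
from h import *
np.set_printoptions(precision=4,suppress=True)
p=ctrl.camera("top");T=np.array(p["T"]);print(T)
def proj(w):
    c=np.linalg.inv(T)@[*w,1]
    return cv2.projectPoints(np.array([[c[0],-c[1],-c[2]]]),np.zeros(3),np.zeros(3),np.array(p["camera_matrix"]),np.array(p["dist_coeffs"]))[0].ravel()
for w in([.558,-.17,.094],[.558,-.17,.16],[.557,-.168,.074],[.552,-.091,.125]):print(w,(proj(w)-[250,150])/.3)
h=cv2.cvtColor(p["frame"],cv2.COLOR_BGR2HSV)
z=np.zeros(h.shape[:2],bool);z[150:240,250:370]=1
c=cloud(p,(h[...,0]>=20)&(h[...,0]<=35)&(h[...,1]>150)&(h[...,2]>80)&z);print(len(c),c.min(0),c.max(0))
# dark finger points
c=cloud(p,(h[...,1]<90)&(h[...,2]<110)&z);c=c[(c[:,2]>.085)&(c[:,2]<.2)&(c[:,1]<-.11)];print(len(c),np.median(c,0),c.min(0),c.max(0))
E
```

```text
[[ 0.0065  0.9906 -0.137   0.4407]
 [-1.      0.0069  0.0019 -0.002 ]
 [ 0.0029  0.137   0.9906  0.958 ]
 [ 0.      0.      0.      1.    ]]
[0.558, -0.17, 0.094] [242.5118 140.026 ]
[0.558, -0.17, 0.16] [261.8345 126.4766]
[0.557, -0.168, 0.074] [234.4659 145.1087]
[0.552, -0.091, 0.125] [134.9766 141.9348]
32 [ 0.5436 -0.1768  0.0668] [ 0.5533 -0.1576  0.078 ]
148 [ 0.5518 -0.1237  0.1867] [ 0.54   -0.1659  0.1049] [ 0.5681 -0.1103  0.1997]
```

The geometry checks out: the tips are over the button. Next I press.

```bash
python3 -m pendant '[[[0,0,0.4,0,0,0],[0,0,0.4,0,0,0],[0,0,0.2,0,0,0],[0,0,0.1,0,0,0]]]'
```

```text
time: 5.55
ee_pos: [0.5591, -0.1705, 0.0813]
ee_rot: [-0.02, 3.134, 0.002]
ft_force: [-2.6, -0.9, 13.8]
opening: 0.0
```

```bash
python3 -m pendant '[[[0,0,0.05,0,0,0],[0,0,0,0,0,0],[0,0,-0.5,0,0,0],[0,0,-1,0,0,0],[0,0,-1,0,0,0],[0,0,-1,0,0,0],[0,0,-1,0,0,0],[0,0,-1,0,0,0],[0.4,0.4,0,0,0,0]]]' 0.3
python3 - <<'E'
from h import *
np.set_printoptions(precision=4,suppress=True)
ims=[]
for n,(r,c) in(("top",(150,250)),("scene",(130,200))):
    p=ctrl.camera(n);ims.append(cv2.resize(p["frame"][r:r+90,c:c+120],(400,300)))
    for d in ctrl.mark_of(p,"trip_lever_end")[:1]:print(n,d["score"],d["pixel"],world(p,d["pixel"]))
    h=cv2.cvtColor(p["frame"],cv2.COLOR_BGR2HSV);z=np.zeros(h.shape[:2],bool);z[r:r+90,c:c+120]=1
    q=cloud(p,((h[...,0]<=6)|(h[...,0]>175))&(h[...,1]>150)&(h[...,2]>60)&z)
    if len(q):print(len(q),np.median(q,0),q.min(0),q.max(0))
cv2.imwrite("pics/c.png",np.hstack(ims));print(ctrl.get_state()["ee_pos"])
E
```

```text
time: 6.68
ee_pos: [0.5482, -0.1615, 0.2261]
ee_rot: [-0.019, 3.13, -0.001]
ft_force: [0.1, 0.2, -1.4]
opening: 0.7
top 0.71 [233.1, 288.2] [ 0.4629 -0.0912  0.0664]
59 [ 0.4677 -0.0913  0.0666] [ 0.4584 -0.1003  0.0607] [ 0.4751 -0.0835  0.0711]
scene 0.61 [185.4, 284.4] [ 0.4624 -0.0851  0.0624]
50 [ 0.4688 -0.0836  0.0623] [ 0.4603 -0.0971  0.0516] [ 0.4765 -0.0789  0.0689]
[ 0.5478 -0.1615  0.2243]
```

View pics/c.png

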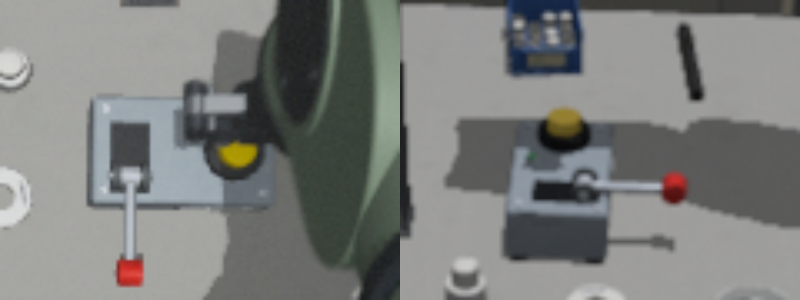

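Press worked: the lever is down with its red end at top crop (130,271), world about (0.468, -0.090, 0.057), and the button is back out. I'll go above the red end and descend.

```bash
python3 -m pendant '[[[0.8,0.72,0,0,0,0],[0.8,0.72,0,0,0,0],[0.8,0.72,0,0,0,0],[0.8,0.72,0,0,0,0],[0,0,0,0,0,0],[0,0,1,0,0,0],[0,0,1,0,0,0],[0,0,1,0,0,0],[0,0,1,0,0,0]]]'
```

```text
time: 8.0
ee_pos: [0.4698, -0.0924, 0.1199]
ee_rot: [-0.016, 3.131, -0.002]
ft_force: [1.2, -0.7, 0.2]
opening: 0.701
```

```bash
python3 -m pendant '[[[0.08,0.1,0.8,0,0,0],[0,0,0.8,0,0,0],[0,0,0.7,0,0,0],[0,0,0.3,0,0,0],[0,0,0,0,0,0]]]'
python3 - <<'E'
from h import *
ims=[]
for n,(r,c) in(("top",(170,230)),("scene",(130,220))):
    p=ctrl.camera(n);ims.append(cv2.resize(p["frame"][r:r+90,c:c+120],(400,300)))
cv2.imwrite("pics/d.png",np.hstack(ims));print(ctrl.get_state()["ee_pos"])
E
```

```text
time: 8.62
ee_pos: [0.4704, -0.0926, 0.0496]
ee_rot: [-0.014, 3.133, -0.004]
ft_force: [0.0, -0.1, 0.0]
opening: 0.699
[ 0.47056527 -0.09252405  0.05028645]
```

View pics/d.png

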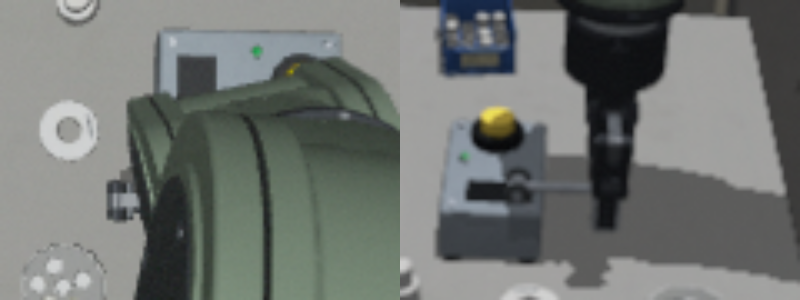

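The fingers straddle the red end (scene crop, about (608,190)). I'll close gently.

```bash
python3 -m pendant '[[[0,0,0,0,0,0],[0,0,0,0,0,0],[0,0,0,0,0,0],[0,0,0,0,0,0],[0,0,0,0,0,0],[0,0,0,0,0,0]]]' 1 20
```

```text
time: 9.48
ee_pos: [0.471, -0.0911, 0.0518]
ee_rot: [-0.014, 3.131, -0.002]
ft_force: [0.6, 1.1, -0.4]
opening: 0.208
```

```bash
python3 -m pendant '[[[-0.04,0,-0.42,0,0,0],[-0.1,0,-0.41,0,0,0],[-0.16,0,-0.39,0,0,0],[-0.22,0,-0.36,0,0,0],[-0.27,0,-0.32,0,0,0],[-0.31,0,-0.28,0,0,0]]]'
```

```text
time: 10.22
ee_pos: [0.5001, -0.0914, 0.1116]
ee_rot: [-0.014, 3.127, -0.002]
ft_force: [5.0, -1.0, -13.2]
opening: 0.206
```

```bash
python3 -m pendant '[[[-0.4,0,-0.1,0,0,0],[-0.4,0,-0.1,0,0,0],[-0.4,0,-0.08,0,0,0],[-0.4,0,-0.04,0,0,0],[-0.4,0,0,0,0,0],[0,0,0,0,0,0]]]'
```

```text
time: 10.98
ee_pos: [0.5486, -0.0921, 0.1241]
ee_rot: [-0.012, 3.134, -0.004]
ft_force: [-0.2, 0.0, -10.2]
opening: 0.204
```

```bash
python3 -m pendant '[[[-0.12,0,0.1,0,0,0],[0,0,0,0,0,0]]]'; python3 -m pendant '[[[0,0,0,0,0,0],[0,0,0,0,0,0],[0,0,0,0,0,0],[0,0,0,0,0,0]]]' 0.5
python3 - <<'E'
from h import *
ims=[]
for n,(r,c) in(("top",(150,230)),("scene",(120,200))):
    p=ctrl.camera(n);ims.append(cv2.resize(p["frame"][r:r+90,c:c+120],(400,300)))
cv2.imwrite("pics/e.png",np.hstack(ims))
E
```

```text
time: 11.22
ee_pos: [0.552, -0.0921, 0.1231]
ee_rot: [-0.012, 3.132, -0.005]
ft_force: [-2.7, 0.7, -13.1]
opening: 0.203
time: 11.72
ee_pos: [0.5524, -0.0922, 0.124]
ee_rot: [-0.013, 3.13, -0.005]
ft_force: [0.7, -0.4, -0.5]
opening: 0.496
```

View pics/e.png

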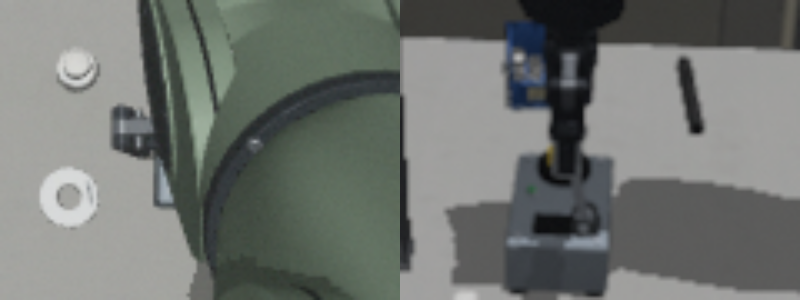

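The fingers are open and the lever bar stands up between them (scene crop, about (578,190)). I'll retreat straight up and check.

```bash
python3 -m pendant '[[[0,0,-0.3,0,0,0],[0,0,-0.6,0,0,0],[0,0,-0.9,0,0,0],[0,0,-1,0,0,0],[0,0,-1,0,0,0],[0,0,-1,0,0,0],[0.8,0,-0.4,0,0,0],[1,0,0,0,0,0],[1,0,0,0,0,0],[1,0,0,0,0,0],[0,0,0,0,0,0],[0,0,0,0,0,0]]]'
python3 - <<'E'
from h import *
np.set_printoptions(precision=4,suppress=True)
ims=[]
for n,(r,c) in(("top",(150,250)),("scene",(120,200))):
    p=ctrl.camera(n);ims.append(cv2.resize(p["frame"][r:r+90,c:c+120],(400,300)))
    h=cv2.cvtColor(p["frame"],cv2.COLOR_BGR2HSV);z=np.zeros(h.shape[:2],bool);z[r:r+90,c:c+120]=1
    for nm,m in(("red",(h[...,0]<=6)|(h[...,0]>175)),("yel",(h[...,0]>=20)&(h[...,0]<=35))):
        q=cloud(p,m&(h[...,1]>150)&(h[...,2]>60)&z)
        if len(q):print(n,nm,len(q),np.median(q,0),q.min(0),q.max(0))
cv2.imwrite("pics/f.png",np.hstack(ims));print(ctrl.get_state()["ft_force"])
E
```

```text
time: 13.32
ee_pos: [0.4533, -0.0922, 0.2678]
ee_rot: [-0.014, 3.121, -0.007]
ft_force: [-0.6, -0.3, 0.2]
opening: 0.501Traceback (most recent call last):
  File "<stdin>", line 8, in <module>
  File "h.py", line 12, in cloud
    u=cv2.undistortPoints(np.stack([cc,rr],1).astype(float)[:,None],K,D)[:,0]
      ~~~~~~~~~~~~~~~~~~~^^^^^^^^^^^^^^^^^^^^^^^^^^^^^^^^^^^^^^^^^^^^^^^
cv2.error: OpenCV(4.12.0) /io/opencv/modules/calib3d/src/undistort.dispatch.cpp:347: error: (-215:Assertion failed) CV_IS_MAT(_src) && CV_IS_MAT(_dst) && (_src->rows == 1 || _src->cols == 1) && (_dst->rows == 1 || _dst->cols == 1) && _src->cols + _src->rows - 1 == _dst->rows + _dst->cols - 1 && (CV_MAT_TYPE(_src->type) == CV_32FC2 || CV_MAT_TYPE(_src->type) == CV_64FC2) && (CV_MAT_TYPE(_dst->type) == CV_32FC2 || CV_MAT_TYPE(_dst->type) == CV_64FC2) in function 'cvUndistortPointsInternal'
```

The top view is blocked by the arm, so I'll use the scene camera.

```bash
python3 - <<'E'
from h import *
np.set_printoptions(precision=4,suppress=True)
n,(r,c)="scene",(110,200)
p=ctrl.camera(n)
cv2.imwrite("pics/f.png",cv2.resize(p["frame"][r:r+90,c:c+120],(400,300)))
h=cv2.cvtColor(p["frame"],cv2.COLOR_BGR2HSV);z=np.zeros(h.shape[:2],bool);z[r:r+90,c:c+120]=1
for nm,m in(("red",(h[...,0]<=6)|(h[...,0]>175)),("yel",(h[...,0]>=20)&(h[...,0]<=35))):
    m=m&(h[...,1]>150)&(h[...,2]>60)&z
    if m.any():q=cloud(p,m);print(nm,len(q),np.median(q,0),q.min(0),q.max(0))
E
```

```text
red 49 [ 0.5521 -0.0848  0.1291] [ 0.5446 -0.0943  0.1177] [ 0.5598 -0.0775  0.1372]
yel 25 [ 0.5645 -0.1564  0.0673] [ 0.5563 -0.1657  0.0616] [ 0.5703 -0.083   0.1277]
```

View pics/f.png

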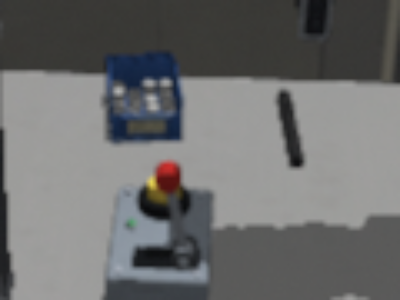

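The lever is upright again (crop (168,177)) at the same position as in the starting measurement (0.552, -0.085, 0.129), and the arm is clear. I'm handing in.

```bash
python3 -c "
from cell import ctrl
print(ctrl.finish_job())"
```

```text
the job is handed in; nothing more can be done
None
```

The trip test is done and handed in at about 13.5 s of the 38 s allowed; the hand-in reports no verdict.

- **Press:** I pressed the yellow button with the shut gripper, peaking at about 14 N on the reading. The red lever dropped by itself, and the picture showed it level with the fingers well clear.
- **Lift:** I pinched the red end at 20 N, carried it round its arc to the rear stop, opened the fingers and backed off straight up.
- **Last check:** The scene camera measured the red end at (0.552, -0.085, 0.129) m, the same as before the test. The yellow button reads the same height as before, although the lever partly hides it in that view. The wrist force was near zero.
- **Failed check:** The last top-camera check gave nothing because the arm blocked its view, so the final state rests on the scene camera alone.
- **Other switch:** I never moved the arm near the spare switch at low height.

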